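# Lay out the spiced-milk tray beside the hob

## Task

Move the things for spiced milk from the hob to the wooden tray beside it: seen from the robot, the pepper mill directly in front of the mug, the timer directly in front of the glass, the yellow spice jar midway between the mug and the glass, and the brown spice jar midway between the pepper mill and the timer, each upright and centred on its marked disc. Put the blue lid on the mug, knob up and properly seated. Leave the mug, the glass and the salt mill standing where they are.

Things in the scene. Friction and masses are not known exactly. Their poses are not given: they have to be found in the camera images.
- mug_coaster: dark metal coaster under the mug, 92 mm diameter, 6 mm high, fixed on the wooden tray at its back left or back right place. Origin: centre of its underside, on the tray's floor, 16 mm above the worktop; x points to the tray's back (away from the robot), y to its left. The tray (225 x 320 mm, lip 4 mm above its floor, turned up to 4 degrees) has two rows of three places, 105 mm apart both ways.
- glass_coaster: cork coaster under the drinking glass, 92 mm diameter, 6 mm high, fixed at the tray's other back corner, 210 mm from the dark one. Origin and axes as that one's. The tray's four other places are flush pale discs with thin dark rims, 82 mm wide: one midway between the coasters, one 105 mm in front (-x) of each coaster, one midway between those two.
- mug_rim (a point): centre of the mouth of the plain white mug that stands loose on its dark coaster, on the axis of its round part, at rim height: 89 mm over the mug's underside, 111 mm over the worktop; z up. The mug is open at the top, 79 mm outer diameter; its handle reaches 74 mm from the axis, roughly to the back of the tray. It stays where it is.
- glass: clear drinking glass, 77 mm diameter, 89 mm high, standing loose on its coaster. Upright with origin at the centre of the underside, z axis up; it is round, so its yaw does not matter. Stays where it is.
- mug_lid: blue round mug lid with a light wooden knob, starts knob up on the black hob: disc 84 mm wide, 6 mm thick; under it a plug 48 mm wide, 6 mm deep, that drops loosely into the mug (about 60 mm free); knob 23 to 25 mm wide, top 28 mm above the disc, 40 mm above the origin; 70 g. Origin: centre of the plug's underside, z up; seated, it lies 6 mm below point mug_rim.
- timer: round kitchen timer, white foot and brass-coloured body, 66 mm diameter up to 35 mm height, 53 mm high in all, 0.14 kg; it does not turn in itself; starts on the black hob. Upright with origin at the centre of the underside, z axis up; it is round, so its yaw does not matter.
- pepper_mill: pepper mill: clear foot with dark grey peppercorns, 58 mm wide, 74 mm high; above it a steel head, 60 mm wide at most, with black top; 132 mm high in all, so grip it high on the head; 0.26 kg, the head does not turn; starts on the black hob (6 mm above the worktop). Upright, origin at the centre of the underside, z up; round, so its yaw does not matter.
- yellow_jar: glass spice jar with bright yellow spice and a white cap, 42 mm diameter, 100 mm high, 0.11 kg; starts on the black hob. Upright with origin at the centre of the underside, z axis up; it is round, so its yaw does not matter.
- brown_jar: glass spice jar with dark brown spice and a white cap, 42 mm diameter, 100 mm high, 0.11 kg; starts on the black hob. Upright with origin at the centre of the underside, z axis up; it is round, so its yaw does not matter.
- salt_mill: salt mill of the same make as the pepper mill but with pink salt in its glass foot; 132 mm high, 60 mm diameter, on the black hob. Upright with origin at the centre of the underside, z axis up; it is round, so its yaw does not matter. Stays where it is.
There are look-alikes about, which are no part of the job. What is shaped like the part that bears mug_rim but red is not meant.

How it is judged:
At the end, for the whole second after the job is handed in: Within 13 mm in tray x, y of their discs: pepper mill in front of mug, timer in front of glass, yellow jar midway in the back row, brown in the front; upright to 0.08 rad on tray. Lid seated level within 10 mm of the mug's axis. Mug, glass, salt mill upright, moved under 12 mm. Released, at rest (x of pepper_mill in the frame of mug_coaster between -0.118 and -0.092 m and y of pepper_mill in the frame of mug_coaster between -0.013 and 0.013 m and height (world z) of pepper_mill between 0.011 and 0.022 m and angle between each of pepper_mill, timer, yellow_jar, brown_jar, mug_lid, mug_rim, glass, salt_mill's own z axis and vertical below 0.08 rad and x of timer in the frame of glass_coaster between -0.118 and -0.092 m and y of timer in the frame of glass_coaster between -0.013 and 0.013 m and height (world z) of timer between 0.011 and 0.022 m and height (world z) of yellow_jar between 0.011 and 0.022 m and x of yellow_jar in the frame of mug_coaster between -0.013 and 0.013 m and (y of yellow_jar in the frame of mug_coaster between 0.092 and 0.118 m or y of yellow_jar in the frame of glass_coaster between 0.092 and 0.118 m) and height (world z) of brown_jar between 0.011 and 0.022 m and x of brown_jar in the frame of mug_coaster between -0.118 and -0.092 m and (y of brown_jar in the frame of mug_coaster between 0.092 and 0.118 m or y of brown_jar in the frame of glass_coaster between 0.092 and 0.118 m) and horizontal distance between mug_lid and mug_rim below 0.01 m and z of mug_lid in the frame of mug_rim between -0.01 and -0.003 m and linear speed of each of pepper_mill, timer, yellow_jar, brown_jar, mug_lid below 0.02 m/s and contact force between the fingers and pepper_mill below 0.1 N and contact force between the fingers and timer below 0.1 N and contact force between the fingers and yellow_jar below 0.1 N and contact force between the fingers and brown_jar below 0.1 N and contact force between the fingers and mug_lid below 0.1 N and distance of each of mug_rim, glass, salt_mill from where it was at the start of the episode below 0.012 m); the robot touches nothing.
It fails at once if the white mug is pushed away (more than 25 mm) or tipped (more than 0.35 rad) (distance of mug_rim from where it was at the start of the episode above 0.025 m or angle between mug_rim's own z axis and vertical above 0.35 rad).
It fails at once if the drinking glass is pushed away (more than 25 mm) or tipped (more than 0.35 rad) (distance of glass from where it was at the start of the episode above 0.025 m or angle between glass's own z axis and vertical above 0.35 rad).
It fails at once if the salt mill is pushed away (more than 25 mm) or tipped (more than 0.35 rad) (distance of salt_mill from where it was at the start of the episode above 0.025 m or angle between salt_mill's own z axis and vertical above 0.35 rad).
It also fails if it takes over 125 s, if anything falls off the work surface, if the arm or the gripper's body presses on something with over 40 N, if the wrist force passes 120 N, or if a joint passes its speed limit or range.

## Robot

A 6-joint arm with a two-finger parallel gripper is mounted at the origin on a cart in front of the work surface, level with it; the furniture and walls round the work are solid. World frame = base frame: x ahead of the robot, y to its left, z up, the work surface at z = 0. Lengths are in m, angles in rad, forces in N, time in s.
With the tool pointing down it reaches from about 0.275 to 1 m from the base axis. Payload 8.4 kg.
Tool frame: the origin (TCP) lies on the mounting face of the last link; the fingertips stand 173 mm ahead of it and the grasp point (between the pads) lies 155 mm ahead of it; z points along the fingers, y is the direction in which the jaws open and shut (so a half turn about z gives the same grasp; the last joint's range is limited). The gripper opens to 85 mm and grips with 20 to 120 N. Pads are 22 mm wide; open, the fingers measure 114 mm over their backs; the gripper's body (76 mm by 85 mm) begins 54 mm behind the grasp point. The pads swing forward as they close: fully open they stand 13 mm farther back than shut.
Start: joints at [1.113, 0.353, 1.633, -0, 1.155, -0.002], TCP at [0.275, 0.561, 0.405] pointing down, gripper open.
Joint ranges: [-2.63, 2.63], [-0.92, 2.1], [0.06, 2.66], [-1.3, 4.44], [0, 2.69], [-3.02, 3.02]. Speed limits (rad/s): [2.22, 2.22, 2.79, 3.14, 3.14, 3.14].

## Interface

Orientations are given as [roll, pitch, yaw] about the fixed x, y, z axes, in that order (R = Rz(yaw) Ry(pitch) Rx(roll)).
In Python, from rig import bot, optics, job gives the robot as it stands. The module is installed in compiled form; this text tells all that it offers.
- The arm moves only by the tool apply_moves, never from a script. Its argument "commands" is a list of rows, each a list of 7 numbers: the turn, a rotation vector about the world's x, y, z in rad, then the shift along the world's x, y, z in mm, then the closure, from -1 (fully open) to 1 (shut). A call has 1 to 12 rows; each row is the pose to reach, as a shift and turn from the pose commanded when the call began; what a row does not reach only later rows make up. A row lasts 1/8 s, in which the tool goes at most 62.5 mm and 10.7 degrees, less where a joint would pass 70% of its speed; a pose out of reach is approached as far as the arm can. A call with a gripper value outside its range is refused whole. The fingers move at their own pace and stop on an object; "squeeze" is the grip in N (left out, the last holds). Time passes only in rows, so rows that repeat a pose let the fingers close. It gives the time, the measured TCP pose, the force and the opening at its end, in the units of the state.
- bot.observe(): the state, without advancing time (a new reading comes with each control period).
- optics.get_image(name): name is "side" or "top" or "wrist"; returns the picture (400x640x3 uint8, blue, green, red); there is no depth.
- optics.camera_info(name): a dict with "fov_y" (degrees; the focal length in pixels is half the picture's height over the tangent of half this angle, whatever the lens; pixels are square), "cx", "cy" (the principal point, pixels), "view" (4x4, takes a point from world to camera coordinates). Camera axes: x right, y up, looking along -z (the intrinsics and any distortion apply to the point x, -y, -z); pixel columns grow to the right and rows downward; lengths in m; the calibration is good to about 2 mm. The wrist camera is an equidistant fisheye: a pixel r from the principal point sees the ray r / f radians off the axis. A picture is of the moment at which its call begins: read the wrist's pose just before it. camera_info takes no time and is no camera call; for the wrist camera it gives the pose at the moment of the call.
- job.hand_in(): hands the job in, once; it reports no verdict.
The state is a dict: "time": time; "joint_pos": joint angles; "joint_vel": joint speeds; "joint_efforts": joint torques, N m; "tool_pos": TCP position; "ee_rot": TCP orientation; "force": force on the tool from outside, world axes, zero at the start; "ft_torque": the same for the moment, N m; "width": finger opening in m.
Only numpy, scipy, OpenCV 4.12 (cv2) and the standard library are available. Lean on these libraries where they do the work, as an engineer would, in place of code of your own. Each camera call takes 0.05 s, during which the arm holds its last target. There are 200 camera calls.

## Working session

There is one attempt and no reset: what is moved stays moved. The work goes in short steps, Python scripts to look and compute and a tool call to move; the robot and the scene stay as the last step left them, time stands still between calls to the robot, and variables do not carry over. Pictures are saved under pics/ and viewed, about 12 in all and at most 16, crops included, and the job is handed in when it is done.

Besides the shell and the picture viewer there is one more tool, called after "Request:" as name(argument=value, ...), one argument or row to a line, values as JSON. apply_moves: Moves the arm, as the interface text tells. Its arguments: {"type":"object","properties":{"commands":{"type":"array"},"squeeze":{"type":"number"}},"required":["commands"]}

```bash
mkdir -p pics
cat > h.py <<'E'
import numpy as np, cv2
from rig import bot, optics, job
def cam(n):
    c=optics.camera_info(n); f=200/np.tan(np.radians(c["fov_y"]/2)); return f,c["cx"],c["cy"],np.array(c["view"])
def proj(n,P,c=None):
    f,cx,cy,V=c or cam(n); P=np.atleast_2d(P); q=P@V[:3,:3].T+V[:3,3]; x,y,z=q[:,0],-q[:,1],-q[:,2]
    if n=="wrist":
        r=np.hypot(x,y); t=np.arctan2(r,z); k=f*t/np.maximum(r,1e-9); return np.c_[cx+k*x,cy+k*y]
    return np.c_[cx+f*x/z,cy+f*y/z]
def onplane(n,u,v,z,c=None):
    f,cx,cy,V=c or cam(n); a,b=(u-cx)/f,(v-cy)/f
    if n=="wrist":
        t=np.hypot(a,b); s=np.sin(t)/max(t,1e-9); d=np.array([a*s,-b*s,-np.cos(t)])
    else: d=np.array([a,-b,-1.])
    R=V[:3,:3]; o=-R.T@V[:3,3]; d=R.T@d; return o+d*(z-o[2])/d[2]
E
python3 - <<'E'
from h import *
for n in ["top","side"]:
    im=optics.get_image(n); cv2.imwrite(f"pics/{n}0.png",im); f,cx,cy,V=cam(n); print(n,f,cx,cy,-V[:3,:3].T@V[:3,3],-V[2,:3], optics.camera_info(n).keys())
a=[cv2.imread(f"pics/{n}0.png") for n in("top","side")]
cv2.imwrite("pics/t0.png",cv2.resize(a[0],(800,500),interpolation=cv2.INTER_CUBIC))
cv2.imwrite("pics/s0.png",cv2.resize(a[1],(800,500),interpolation=cv2.INTER_CUBIC))
print(bot.observe())
E
```

```text
top 502.82297239236334 312.6729383782446 201.27795381792208 [0.37571826 0.08271696 1.4151128 ] [ 0.13864411  0.00302216 -0.99033766] dict_keys(['fov_y', 'cx', 'cy', 'view'])
side 420.21500959290177 309.0546838284233 206.09413751147707 [0.39150439 1.00341    0.83475497] [ 0.15539791 -0.77763184 -0.60921279] dict_keys(['fov_y', 'cx', 'cy', 'view'])
{'time': 0.1, 'joint_pos': array([ 1.11260120e+00,  3.53601079e-01,  1.63404187e+00,  5.24316598e-06,
        1.15518993e+00, -2.37204895e-03]), 'joint_vel': array([ 6.24021933e-04, -1.85288422e-03, -6.86043462e-04,  1.70132430e-04,
       -7.70237359e-04,  7.72663962e-05]), 'joint_efforts': array([ 1.07389074e-03, -6.06355333e+01, -3.42824578e+01,  8.52375092e-05,
        3.92220682e-03,  3.93779737e-05]), 'tool_pos': array([0.2750212 , 0.56101585, 0.40403042]), 'ee_rot': array([-3.14035245e+00, -7.73604072e-06,  2.68576745e+00]), 'force': array([1.05754417, 0.02333471, 0.47124396]), 'ft_torque': array([ 0.01922475,  0.0240277 , -0.01641438]), 'width': 0.08565439792961352}
```

View pics/t0.png

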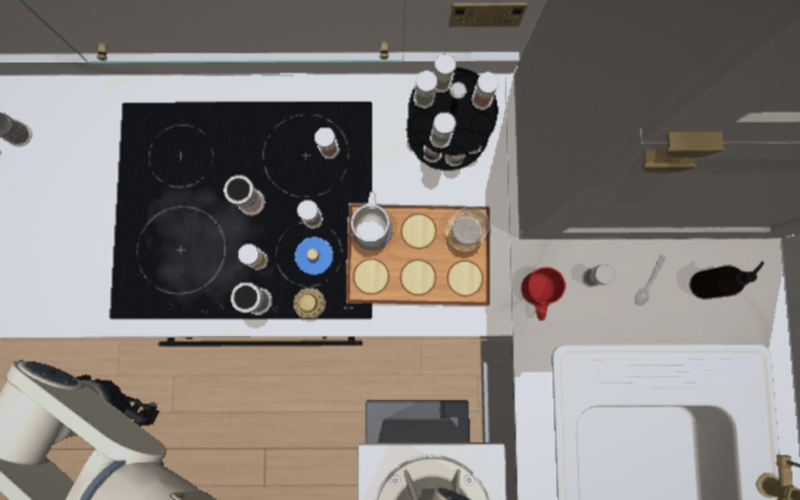

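View pics/s0.png

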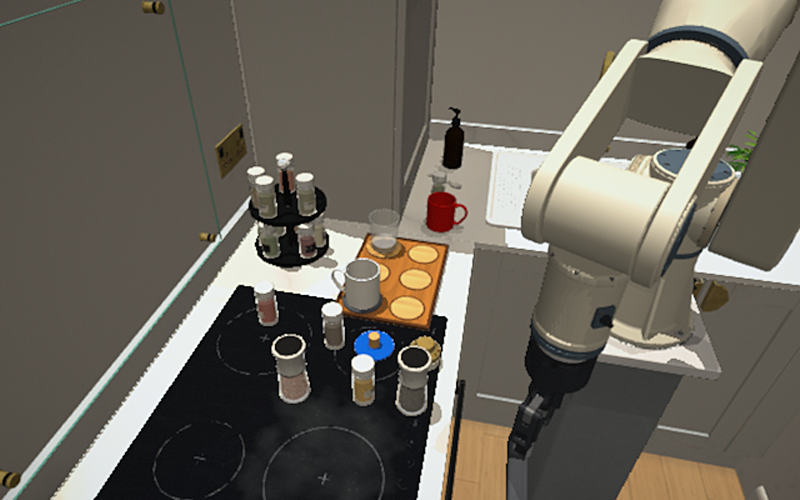

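Run:
```python
import cv2
a=cv2.imread("pics/side0.png")[195:340,185:375]; cv2.imwrite("pics/s1.png",cv2.resize(a,None,fx=4,fy=4,interpolation=cv2.INTER_CUBIC))
a=cv2.imread("pics/top0.png")[75:265,160:400]; cv2.imwrite("pics/t1.png",cv2.resize(a,None,fx=3.15,fy=3.15,interpolation=cv2.INTER_CUBIC))
```

```text
(no output)
```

View pics/s1.png

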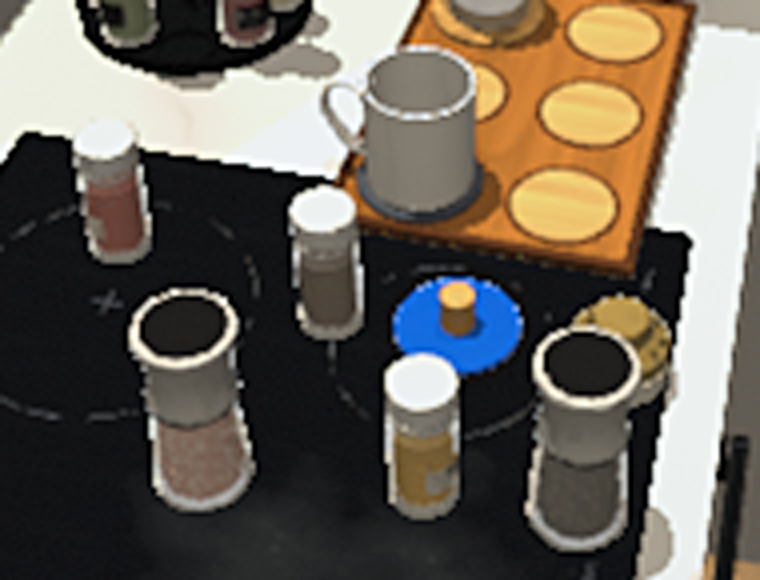

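View pics/t1.png

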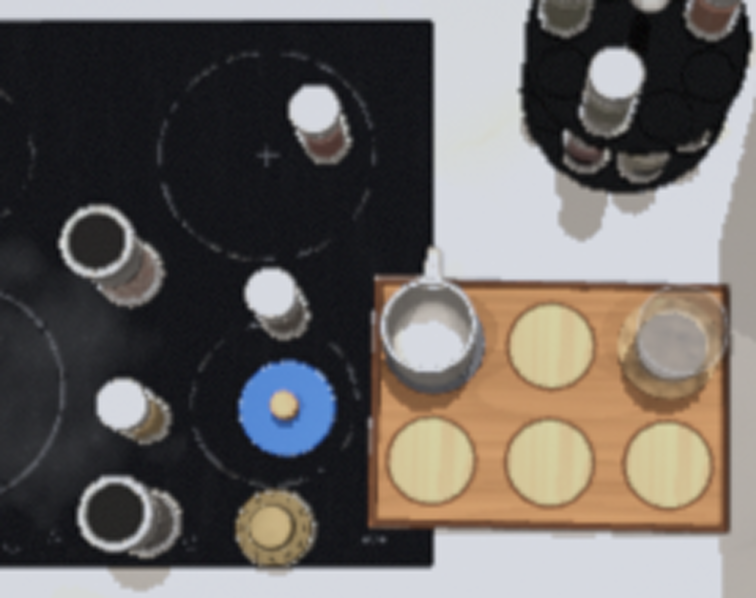

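```bash
cat > m.py <<'E'
from h import *
from scipy.optimize import least_squares
ct,cs=cam("top"),cam("side")
T=dict(pepper=(116,513,.138),salt=(97,241,.138),yellow=(122,405,.106),brown=(270,293,.106),red=(315,109,.106),lid=(287,408,.018),knob=(285,404,.046),timer=(272,526,.059),mug=(430,327,.111),glass=(677,335,.111),dY=(551,346,.016),d1=(431,461,.016),d2=(549,463,.016),d3=(668,464,.016))
S=dict(pepper=(586,363),salt=(183,324),yellow=(421,378),brown=(322,207),knob=(458,288),mug=(420,82),timer=(625,312),d3=(615,33),d2=(589,113),d1=(563,204),red=(107,137))
for k,(x,y,z) in T.items():
    p=onplane("top",160+(x+.5)/3.15-.5,75+(y+.5)/3.15-.5,z,ct); s=""
    if k in S:
        q=onplane("side",185+(S[k][0]+.5)/4-.5,195+(S[k][1]+.5)/4-.5,z,cs); s=np.round((q)[:2],4)
    print(k,np.round(p[:2],4),s)
E
python3 m.py
```

```text
pepper [0.4626 0.3821] [0.4633 0.3816]
salt [0.6873 0.4044] [0.6876 0.4027]
yellow [0.5548 0.3872] [0.5559 0.3846]
brown [0.6497 0.2651] [0.651  0.2615]
red [0.8103 0.2291] [0.8087 0.2282]
lid [0.5637 0.2606] 
knob [0.5634 0.2588] [0.5645 0.2545]
timer [0.4564 0.2668] [0.4545 0.264 ]
mug [0.6192 0.13  ] [0.6197 0.1314]
glass [ 0.6116 -0.0764] 
dY [0.6192 0.025 ] 
d1 [0.5161 0.1324] [0.5167 0.1288]
d2 [0.5139 0.0277] [0.5153 0.0247]
d3 [ 0.5127 -0.0777] [ 0.5114 -0.0798]
```

Request:
apply_moves(
  commands=[
    [0,0,0.15,60,-40,-20,-1],
    [0,0,0.3,120,-75,-40,-1],
    [0,0,0.456,180,-112,-60,-1],
    [0,0,0.456,240,-150,-75,-1],
    [0,0,0.456,280,-175,-85,-1],
    [0,0,0.456,280,-175,-85,-1],
    [0,0,0.456,280,-175,-85,-1],
    [0,0,0.456,280,-175,-85,-1],
    [0,0,0.456,280,-175,-85,-1],
    [0,0,0.456,280,-175,-85,-1],
  ],
  squeeze=30,
)

```text
time: 1.35
tool_pos: [0.5544, 0.387, 0.3201]
ee_rot: [3.141, 0.0, -3.14]
force: [-0.3, -0.3, 0.2]
width: 0.0853
```

Request:
apply_moves(
  commands=[
    [0,0,0,0,-1,-40,-1],
    [0,0,0,0,-1,-79,-1],
    [0,0,0,0,-1,-79,-1],
    [0,0,0,0,-1,-79,-1],
    [0,0,0,0,-1,-79,1],
    [0,0,0,0,-1,-79,1],
    [0,0,0,0,-1,-79,1],
    [0,0,0,0,-1,-79,1],
    [0,0,0,0,-1,-79,1],
    [0,0,0,0,-1,-79,1],
  ],
  squeeze=30,
)

```text
time: 2.6
tool_pos: [0.5556, 0.3855, 0.2418]
ee_rot: [3.141, 0.002, -3.141]
force: [0.1, 0.6, 6.2]
width: 0.0396
```

Request:
apply_moves(
  commands=[
    [0,0,0,0,0,50,1],
    [0,0,0,0,0,100,1],
    [0,0,0,0,0,150,1],
    [0,0,0,10,-55,160,1],
    [0,0,0,20,-110,160,1],
    [0,0,0,30,-165,160,1],
    [0,0,0,40,-220,160,1],
    [0,0,0,50,-275,160,1],
    [0,0,0,60,-330,160,1],
    [0,0,0,64,-361,160,1],
    [0,0,0,64,-361,160,1],
    [0,0,0,64,-361,160,1],
  ],
)

```text
time: 4.1
tool_pos: [0.6189, 0.0245, 0.4005]
ee_rot: [3.141, -0.001, 3.141]
force: [0.9, 1.1, -1.4]
width: 0.0395
```

Request:
apply_moves(
  commands=[
    [0,0,0,0,0,-50,1],
    [0,0,0,0,0,-100,1],
    [0,0,0,0,0,-130,1],
    [0,0,0,0,0,-140,1],
    [0,0,0,0,0,-146,1],
    [0,0,0,0,0,-149,1],
    [0,0,0,0,0,-149,1],
    [0,0,0,0,0,-149,1],
  ],
)

```text
time: 5.1
tool_pos: [0.6194, 0.0242, 0.2525]
ee_rot: [3.142, 0.001, -3.141]
force: [0.3, 1.1, -0.7]
width: 0.0397
```

Run:
```python
from h import *
print(bot.observe()["force"],bot.observe()["tool_pos"])
a=optics.get_image("side")[120:300,240:400]; b=optics.get_image("top")[140:250,250:410]
a=cv2.resize(a,(480,540),interpolation=cv2.INTER_CUBIC)
b=cv2.resize(b,None,fx=2,fy=2,interpolation=cv2.INTER_CUBIC)
b=cv2.copyMakeBorder(b,0,540-b.shape[0],0,0,cv2.BORDER_CONSTANT)
cv2.imwrite("pics/p5.png",np.hstack([a,b]))
```

```text
[ 0.32544932  1.06493361 -0.67837432] [0.61939528 0.02416754 0.25251346]
```

View pics/p5.png

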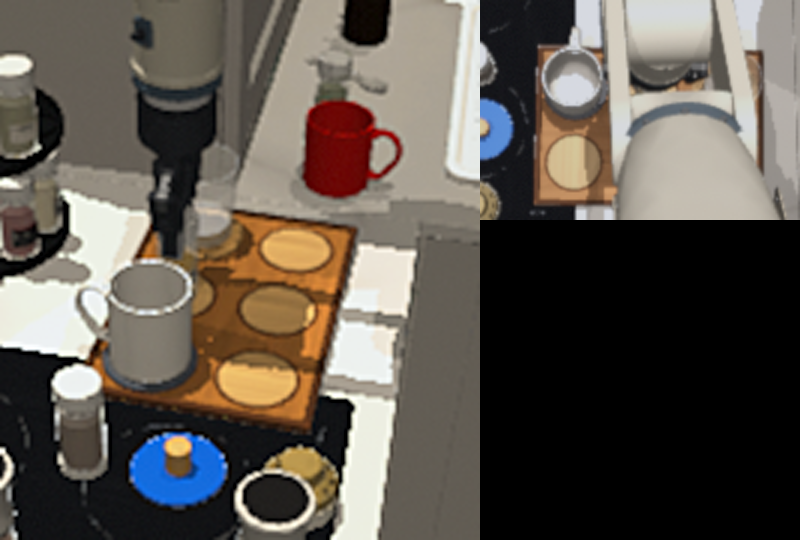

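The jar is held over the back middle disc (disc at about (200,295) in the left crop), with clear gaps to mug and glass. I'll lower it slightly and release.

Request:
apply_moves(
  commands=[
    [0,0,0,0,0,-1.5,1],
    [0,0,0,0,0,-2,1],
    [0,0,0,0,0,-2,0.1],
    [0,0,0,0,0,-2,-0.2],
    [0,0,0,0,0,-2,-0.4],
    [0,0,0,0,0,-2,-0.4],
    [0,0,0,0,0,-2,-0.4],
    [0,0,0,0,0,-2,-0.4],
    [0,0,0,0,0,30,-0.4],
    [0,0,0,0,0,80,-0.4],
    [0,0,0,0,0,130,-0.4],
    [0,0,0,0,0,148,-0.4],
  ],
)

```text
time: 6.7
tool_pos: [0.6197, 0.0242, 0.4031]
ee_rot: [3.141, 0.005, -3.141]
force: [0.7, -0.6, -0.3]
width: 0.0599
```

Request:
apply_moves(
  commands=[
    [0,0,0,8,60,0,-1],
    [0,0,0,16,120,0,-1],
    [0,0,0,24,180,-20,-1],
    [0,0,0,31,239,-60,-1],
    [0,0,0,31,239,-80,-1],
    [0,0,0,31,239,-80,-1],
    [0,0,0,31,239,-80,-1],
    [0,0,0,31,239,-120,-1],
    [0,0,0,31,239,-159,-1],
    [0,0,0,31,239,-159,-1],
    [0,0,0,31,239,-159,-1],
  ],
)

```text
time: 8.07
tool_pos: [0.6511, 0.2629, 0.243]
ee_rot: [3.141, 0.002, 3.141]
force: [1.1, 0.3, -0.0]
width: 0.0856
```

Request:
apply_moves(
  commands=[
    [0,0,0,0,0,0,1],
    [0,0,0,0,0,0,1],
    [0,0,0,0,0,0,1],
    [0,0,0,0,0,0,1],
    [0,0,0,0,0,0,1],
    [0,0,0,0,0,0,1],
    [0,0,0,0,0,50,1],
    [0,0,0,0,0,100,1],
    [0,0,0,0,0,150,1],
    [0,0,0,0,0,160,1],
  ],
)

```text
time: 9.32
tool_pos: [0.6508, 0.2636, 0.4052]
ee_rot: [3.139, 0.006, -3.141]
force: [-0.3, -0.8, -0.4]
width: 0.0396
```

Run:
```python
from h import *
print(bot.observe())
b=optics.get_image("top")[100:270,230:410]
a=optics.get_image("side")[100:350,190:400]
cv2.imwrite("pics/p6.png",np.hstack([cv2.resize(a,(420,500),interpolation=cv2.INTER_CUBIC),cv2.resize(b,(380,500),interpolation=cv2.INTER_CUBIC)]))
```

```text
{'time': 9.325, 'joint_pos': array([ 3.82650212e-01,  4.70443652e-01,  1.45363139e+00, -1.41597535e-05,
        1.21105665e+00, -1.18845481e+00]), 'joint_vel': array([ 0.00115248, -0.02172867, -0.02159753, -0.00134335,  0.11364558,
       -0.001581  ]), 'joint_efforts': array([-1.45298798e-02, -7.14529252e+01, -3.62529445e+01, -9.61343721e-04,
        2.90697645e-01,  8.09278617e-05]), 'tool_pos': array([0.65079838, 0.2635537 , 0.40518616]), 'ee_rot': array([ 3.1391944 ,  0.00599939, -3.14128621]), 'force': array([-0.29492133, -0.77725348, -0.41949979]), 'ft_torque': array([-0.05440231, -0.02337243,  0.02937407]), 'width': 0.03956581260287554}
```

View pics/p6.png

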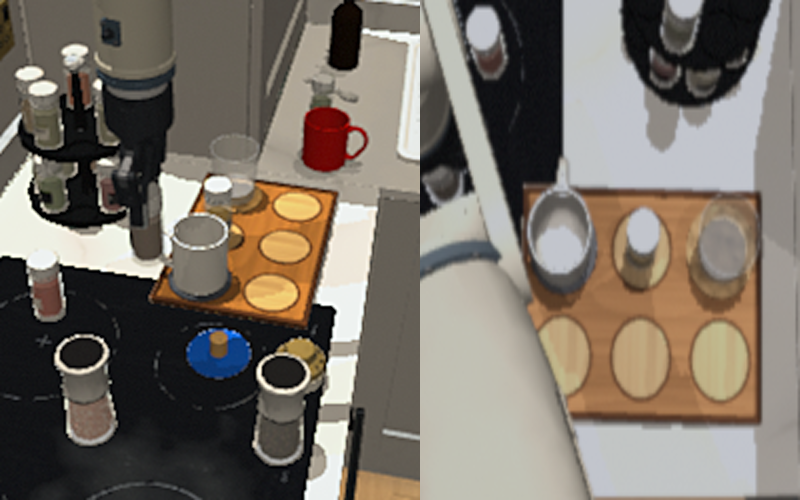

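The yellow jar stands on the back-middle disc (its cap is at (643,230) in the right crop), and the brown jar is gripped and lifted.

Request:
apply_moves(
  commands=[
    [0,0,0,-30,-53,0,1],
    [0,0,0,-60,-106,0,1],
    [0,0,0,-90,-158,0,1],
    [0,0,0,-120,-210,0,1],
    [0,0,0,-136,-237,0,1],
    [0,0,0,-136,-237,0,1],
    [0,0,0,-136,-237,0,1],
    [0,0,0,-136,-237,-50,1],
    [0,0,0,-136,-237,-100,1],
    [0,0,0,-136,-237,-130,1],
    [0,0,0,-136,-237,-140,1],
    [0,0,0,-136,-237,-146,1],
  ],
)

```text
time: 10.92
tool_pos: [0.5146, 0.0268, 0.2544]
ee_rot: [3.142, -0.0, -3.141]
force: [-0.7, 0.8, -1.0]
width: 0.0396
```

Request:
apply_moves(
  commands=[
    [0,0,0,0,0,-3,1],
    [0,0,0,0,0,-5,1],
    [0,0,0,0,0,-5,1],
    [0,0,0,0,0,-5,0.1],
    [0,0,0,0,0,-5,-0.2],
    [0,0,0,0,0,-5,-0.4],
    [0,0,0,0,0,-5,-0.4],
    [0,0,0,0,0,-5,-0.4],
    [0,0,0,0,0,30,-0.4],
    [0,0,0,0,0,80,-0.4],
    [0,0,0,0,0,115,-0.4],
    [0,0,0,0,0,115,-0.6],
  ],
)

```text
time: 12.42
tool_pos: [0.515, 0.0262, 0.3724]
ee_rot: [3.141, 0.005, -3.141]
force: [0.3, -0.3, -0.4]
width: 0.0681
```

Request:
apply_moves(
  commands=[
    [0,0,0,-9,60,0,-1],
    [0,0,0,-18,120,0,-1],
    [0,0,0,-26,180,0,-1],
    [0,0,0,-35,240,0,-1],
    [0,0,0,-44,300,0,-1],
    [0,0,0,-51,356,-10,-1],
    [0,0,0,-51,356,-25,-1],
    [0,0,0,-51,356,-25,-1],
    [0,0,0,-51,356,-25,-1],
    [0,0,0,-51,356,-60,-1],
    [0,0,0,-51,356,-92,-1],
    [0,0,0,-51,356,-92,-1],
  ],
)

```text
time: 13.92
tool_pos: [0.4629, 0.3805, 0.2762]
ee_rot: [-3.139, -0.003, 3.14]
force: [-0.3, -0.2, 0.2]
width: 0.0855
```

Request:
apply_moves(
  commands=[
    [0,0,0,0,0,0,-1],
    [0,0,0,0,0,0,1],
    [0,0,0,0,0,0,1],
    [0,0,0,0,0,0,1],
    [0,0,0,0,0,0,1],
    [0,0,0,0,0,0,1],
    [0,0,0,0,0,20,1],
    [0,0,0,0,0,60,1],
    [0,0,0,0,0,100,1],
    [0,0,0,0,0,100,1],
  ],
  squeeze=60,
)

```text
time: 15.18
tool_pos: [0.4638, 0.3828, 0.3813]
ee_rot: [3.138, 0.005, -3.141]
force: [0.2, 0.5, -2.9]
width: 0.0571
```

Run:
```python
from h import *
b=optics.get_image("top")[100:270,230:410]
a=optics.get_image("side")[100:350,190:400]
cv2.imwrite("pics/p7.png",np.hstack([cv2.resize(a,(420,500),interpolation=cv2.INTER_CUBIC),cv2.resize(b,(380,500),interpolation=cv2.INTER_CUBIC)]))
```

```text
(no output)
```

View pics/p7.png

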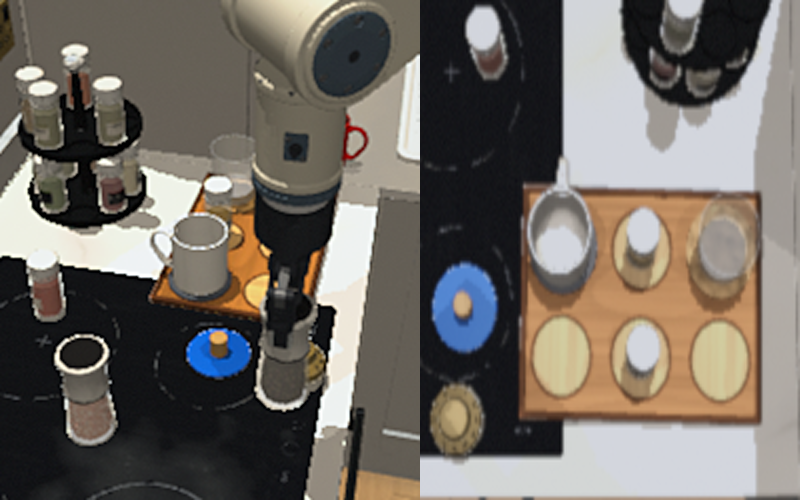

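The brown jar stands on the front-middle disc (cap at (643,352) in the right crop). The pepper mill hangs upright in the gripper.

Request:
apply_moves(
  commands=[
    [0,0,0,10,-50,0,1],
    [0,0,0,21,-100,0,1],
    [0,0,0,32,-150,0,1],
    [0,0,0,42,-200,0,1],
    [0,0,0,53,-251,0,1],
    [0,0,0,53,-251,0,1],
    [0,0,0,53,-251,0,1],
    [0,0,0,53,-251,0,1],
    [0,0,0,53,-251,-40,1],
    [0,0,0,53,-251,-70,1],
    [0,0,0,53,-251,-82,1],
    [0,0,0,53,-251,-87,1],
  ],
)

```text
time: 16.77
tool_pos: [0.5161, 0.1318, 0.2904]
ee_rot: [-3.142, -0.0, -3.14]
force: [-0.4, -0.4, -2.9]
width: 0.0568
```

Request:
apply_moves(
  commands=[
    [0,0,0,0,0,-2,1],
    [0,0,0,0,0,-3.5,1],
    [0,0,0,0,0,-3.5,1],
    [0,0,0,0,0,-3.5,-0.4],
    [0,0,0,0,0,-3.5,-0.7],
    [0,0,0,0,0,-3.5,-0.95],
    [0,0,0,0,0,-3.5,-0.95],
    [0,0,0,0,0,-3.5,-0.95],
    [0,0,0,0,0,30,-0.95],
    [0,0,0,0,0,70,-0.95],
    [0,0,0,0,0,90,-0.95],
  ],
)

```text
time: 18.15
tool_pos: [0.5165, 0.1313, 0.3827]
ee_rot: [3.141, 0.002, -3.141]
force: [1.1, -0.6, -0.8]
width: 0.0831
```

Request:
apply_moves(
  commands=[
    [0,0,0,-24,54,0,-1],
    [0,0,0,-48,108,-10,-1],
    [0,0,0,-60,135,-50,-1],
    [0,0,0,-60,135,-100,-1],
    [0,0,0,-60,135,-100,-1],
    [0,0,0,-60,135,-100,-1],
    [0,0,0,-60,135,-140,-1],
    [0,0,0,-60,135,-180,-1],
    [0,0,0,-60,135,-200,-1],
    [0,0,0,-60,135,-200,-1],
    [0,0,0,-60,135,-200,-1],
  ],
)

```text
time: 19.52
tool_pos: [0.4572, 0.2665, 0.1826]
ee_rot: [3.14, 0.003, 3.141]
force: [0.1, -0.6, 0.8]
width: 0.0853
```

Request:
apply_moves(
  commands=[
    [0,0,0,0,0,0,1],
    [0,0,0,0,0,0,1],
    [0,0,0,0,0,0,1],
    [0,0,0,0,0,0,1],
    [0,0,0,0,0,0,1],
    [0,0,0,0,0,20,1],
    [0,0,0,0,0,70,1],
    [0,0,0,0,0,120,1],
    [0,0,0,0,0,170,1],
    [0,0,0,0,0,200,1],
    [0,0,0,0,0,200,1],
  ],
  squeeze=40,
)

```text
time: 20.9
tool_pos: [0.4565, 0.2665, 0.3837]
ee_rot: [3.139, 0.005, -3.141]
force: [-0.2, -0.8, -2.5]
width: 0.0637
```

Run:
```python
from h import *
b=optics.get_image("top")[100:270,230:410]
a=optics.get_image("side")[100:350,190:400]
cv2.imwrite("pics/p8.png",np.hstack([cv2.resize(a,(420,500),interpolation=cv2.INTER_CUBIC),cv2.resize(b,(380,500),interpolation=cv2.INTER_CUBIC)]))
```

```text
(no output)
```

View pics/p8.png

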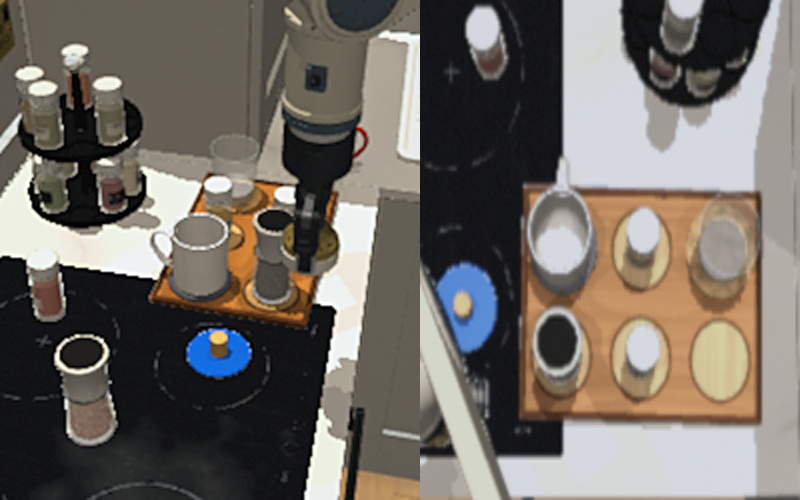

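The pepper mill stands on the front-left disc, and the timer is gripped.

Request:
apply_moves(
  commands=[
    [0,0,0,9,-57,0,1],
    [0,0,0,18,-115,0,1],
    [0,0,0,28,-172,0,1],
    [0,0,0,37,-230,0,1],
    [0,0,0,46,-287,0,1],
    [0,0,0,56,-345,0,1],
    [0,0,0,56,-345,0,1],
    [0,0,0,56,-345,-40,1],
    [0,0,0,56,-345,-90,1],
    [0,0,0,56,-345,-140,1],
    [0,0,0,56,-345,-175,1],
    [0,0,0,56,-345,-186,1],
  ],
)

```text
time: 22.5
tool_pos: [0.5103, -0.0778, 0.1922]
ee_rot: [3.14, -0.007, -3.141]
force: [-13.2, 5.2, 51.5]
width: 0.0639
```

Request:
apply_moves(
  commands=[
    [0,0,0,0,0,-2,1],
    [0,0,0,0,0,-5,1],
    [0,0,0,0,0,-5,1],
    [0,0,0,0,0,-5,-0.6],
    [0,0,0,0,0,-5,-0.8],
    [0,0,0,0,0,-5,-0.95],
    [0,0,0,0,0,-5,-0.95],
    [0,0,0,0,0,-5,-0.95],
    [0,0,0,0,0,25,-0.95],
    [0,0,0,0,0,75,-0.95],
    [0,0,0,0,0,130,-0.95],
    [0,0,0,0,0,190,-0.95],
  ],
)

```text
time: 24.0
tool_pos: [0.5117, -0.0788, 0.3861]
ee_rot: [3.141, -0.001, -3.141]
force: [0.4, -1.1, 0.1]
width: 0.0835
```

Run:
```python
from h import *
w=optics.get_image("wrist")
a=optics.get_image("side")[110:270,240:400]
cv2.imwrite("pics/p9.png",np.hstack([cv2.resize(a,(400,400),interpolation=cv2.INTER_CUBIC),w[:,120:520]]))
```

```text
(no output)
```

View pics/p9.png

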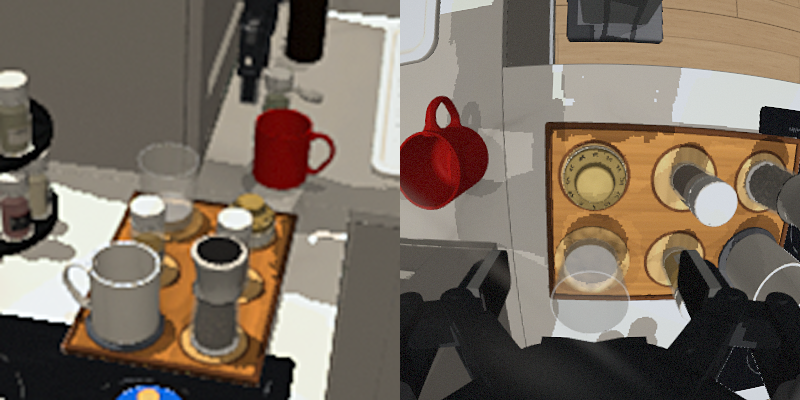

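The timer stands flat on the front-right disc; the glass and mug look untouched. The lid is next.

Request:
apply_moves(
  commands=[
    [0,0,0,9,57,0,-0.6],
    [0,0,0,18,115,0,-0.6],
    [0,0,0,27,172,0,-0.6],
    [0,0,0,36,230,0,-0.6],
    [0,0,0,45,287,0,-0.6],
    [0,0,0,52,337,-30,-0.6],
    [0,0,0,52,337,-80,-0.6],
    [0,0,0,52,337,-110,-0.6],
    [0,0,0,52,337,-110,-0.6],
    [0,0,0,52,337,-110,-0.6],
  ],
  squeeze=30,
)

```text
time: 25.35
tool_pos: [0.5646, 0.2582, 0.2756]
ee_rot: [3.141, 0.001, 3.142]
force: [0.6, 0.3, 0.9]
width: 0.0686
```

Request:
apply_moves(
  commands=[
    [0,0,0,0,0,-40,-0.6],
    [0,0,0,0,0,-65,-0.6],
    [0,0,0,0,0,-73,-0.6],
    [0,0,0,0,0,-75,-0.6],
    [0,0,0,0,0,-75,-0.6],
    [0,0,0,0,0,-75,-0.6],
  ],
)

```text
time: 26.1
tool_pos: [0.5645, 0.2584, 0.2008]
ee_rot: [3.141, 0.002, -3.141]
force: [0.1, 0.7, 0.2]
width: 0.068
```

Run:
```python
from h import *
c=cam("wrist");w=optics.get_image("wrist")
print(bot.observe()["tool_pos"],proj("wrist",[[.564,.258,.046],[.564,.258,.018]],c))
a=optics.get_image("side")[190:310,220:370]
b=cv2.resize(a,(400,320),interpolation=cv2.INTER_CUBIC); b=cv2.copyMakeBorder(b,0,80,0,0,cv2.BORDER_CONSTANT)
cv2.imwrite("pics/p10.png",np.hstack([b,w[:,120:520]]))
```

```text
[0.56441601 0.25835252 0.20057291] [[312.31776066 273.70452687]
 [312.46450603 247.33702565]]
```

View pics/p10.png

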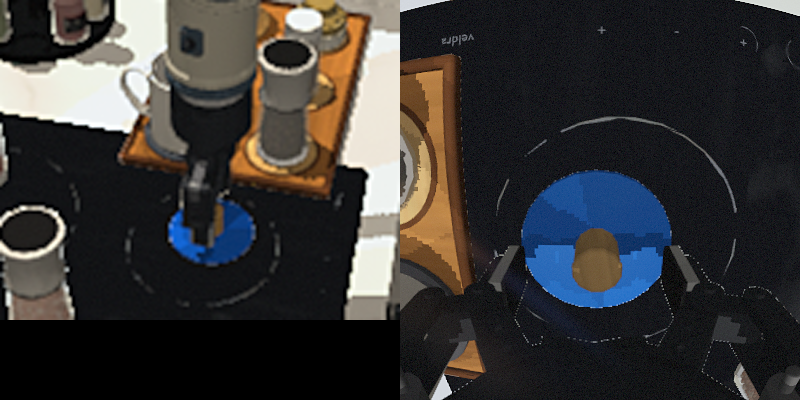

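Request:
apply_moves(
  commands=[
    [0,0,0,0,2,-4,-0.6],
    [0,0,0,0,2,-6,-0.6],
    [0,0,0,0,2,-6,-0.6],
    [0,0,0,0,2,-6,0.2],
    [0,0,0,0,2,-6,1],
    [0,0,0,0,2,-6,1],
    [0,0,0,0,2,-6,1],
    [0,0,0,0,2,-6,1],
    [0,0,0,0,2,-6,1],
    [0,0,0,0,2,-6,1],
    [0,0,0,0,2,-6,1],
  ],
)

```text
time: 27.58
tool_pos: [0.5642, 0.2602, 0.1938]
ee_rot: [-3.142, 0.0, -3.141]
force: [-1.3, -2.0, 4.7]
width: 0.0226
```

Request:
apply_moves(
  commands=[
    [0,0,0,0,0,40,1],
    [0,0,0,0,0,90,1],
    [0,0,0,0,0,140,1],
    [0,0,0,0,0,155,1],
    [0,0,0,20,-50,155,1],
    [0,0,0,40,-95,155,1],
    [0,0,0,55,-130,155,1],
    [0,0,0,55,-130,150,1],
    [0,0,0,55,-130,135,1],
    [0,0,0,55,-130,125,1],
    [0,0,0,55,-130,125,1],
    [0,0,0,55,-130,125,1],
  ],
)

```text
time: 29.08
tool_pos: [0.6191, 0.1308, 0.3187]
ee_rot: [3.142, 0.0, -3.141]
force: [0.0, 0.1, -0.9]
width: 0.0228
```

Run:
```python
from h import *
c=cam("wrist");w=optics.get_image("wrist")
print(bot.observe()["tool_pos"],proj("wrist",[[.6195,.1305,.111],[.6195,.1305,.137]],c),proj("side",[[.6195,.1305,.111],[.6195,.1305,.137]]))
a=optics.get_image("side")[140:280,210:350]
b=cv2.resize(a,(400,400),interpolation=cv2.INTER_CUBIC)
cv2.imwrite("pics/p11.png",np.hstack([b,w[:,120:520]]))
```

```text
[0.61917257 0.13068448 0.31899514] [[312.88653458 231.69100583]
 [312.79606682 250.31512952]] [[289.78382046 214.9253192 ]
 [289.65574664 207.44474645]]
```

View pics/p11.png

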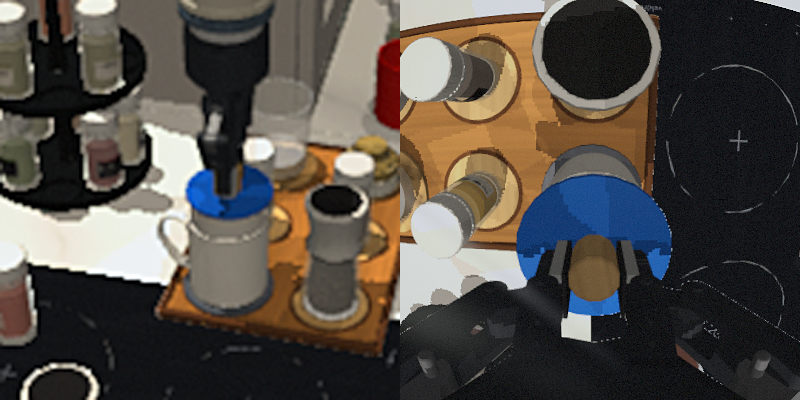

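The lid is level and centred over the mug: in the left crop, lid at x about 230 and mug body 190–272. I'll lower it gently.

Request:
apply_moves(
  commands=[
    [0,0,0,0,0,-8,1],
    [0,0,0,0,0,-14,1],
    [0,0,0,0,0,-18,1],
    [0,0,0,0,0,-21,1],
    [0,0,0,0,0,-23,1],
    [0,0,0,0,0,-25,1],
    [0,0,0,0,0,-25,1],
    [0,0,0,0,0,-25,1],
  ],
)

```text
time: 30.18
tool_pos: [0.6192, 0.1302, 0.2938]
ee_rot: [3.142, 0.0, -3.141]
force: [-0.4, 0.2, -1.1]
width: 0.0224
```

Request:
apply_moves(
  commands=[
    [0,0,0,0,0,-1,1],
    [0,0,0,0,0,-1,1],
    [0,0,0,0,0,-1,0.3],
    [0,0,0,0,0,-1,0.1],
    [0,0,0,0,0,-1,-0.1],
    [0,0,0,0,0,-1,-0.1],
    [0,0,0,0,0,-1,-0.1],
    [0,0,0,0,0,10,-0.1],
    [0,0,0,0,0,40,-0.1],
    [0,0,0,0,0,90,-0.1],
    [0,0,0,0,0,140,-0.1],
  ],
)

```text
time: 31.55
tool_pos: [0.6189, 0.1301, 0.4358]
ee_rot: [3.142, 0.0, -3.141]
force: [0.3, 0.0, -0.7]
width: 0.047
```

Request:
apply_moves(
  commands=[
    [0,0,0,-40,40,0,-0.1],
    [0,0,0,-80,80,0,-0.1],
    [0,0,0,-120,120,0,-0.1],
    [0,0,0,-160,160,0,-0.1],
    [0,0,0,-200,200,0,-0.1],
    [0,0,0,-240,240,0,-0.1],
    [0,0,0,-280,280,0,-0.1],
    [0,0,0,-300,320,0,-0.1],
    [0,0,0,-300,360,0,-0.1],
    [0,0,0,-300,380,0,-0.1],
    [0,0,0,-300,380,0,-0.1],
    [0,0,0,-300,380,0,-0.1],
  ],
)

```text
time: 33.05
tool_pos: [0.3194, 0.5091, 0.4336]
ee_rot: [-3.141, -0.0, 3.141]
force: [0.4, 0.5, 0.7]
width: 0.0472
```

Run:
```python
from h import *
print(bot.observe()["tool_pos"])
t=optics.get_image("top"); s=optics.get_image("side"); cv2.imwrite("pics/topE.png",t); cv2.imwrite("pics/sideE.png",s)
c=cam("top")
cv2.imwrite("pics/t12.png",cv2.resize(t[135:255,265:405],None,fx=5,fy=5,interpolation=cv2.INTER_CUBIC))
cv2.imwrite("pics/s12.png",cv2.resize(s[150:340,190:390],None,fx=3,fy=3,interpolation=cv2.INTER_CUBIC))
# expected positions in the top crop (5x): axis at target, top & base
for n,p,h in [("pepper",(.5162,.131),.148),("brown",(.5145,.0262),.116),("yellow",(.619,.024),.116),("timer",(.5122,-.0786),.069),("lidknob",(.6195,.1305),.145),("salt",(.6875,.4035),.138)]:
    q=proj("top",[[*p,h],[*p,.016]],c); print(n,np.round((q-[265,135])*5+2,0).tolist(), "mm/px5",round(h and (1.415-h)/502*1000/5,2))
```

```text
[0.31940074 0.50913868 0.43361501]
pepper [[153.0, 406.0], [162.0, 432.0]] mm/px5 0.5
brown [[357.0, 415.0], [349.0, 434.0]] mm/px5 0.52
yellow [[359.0, 217.0], [352.0, 250.0]] mm/px5 0.52
timer [[548.0, 428.0], [537.0, 438.0]] mm/px5 0.54
lidknob [[155.0, 207.0], [163.0, 250.0]] mm/px5 0.51
salt [[-369.0, 83.0], [-317.0, 133.0]] mm/px5 0.51
```

View pics/t12.png

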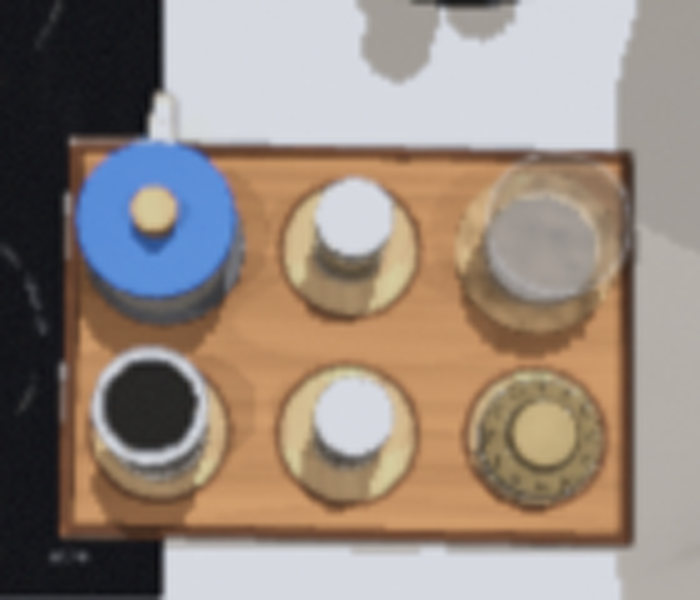

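View pics/s12.png

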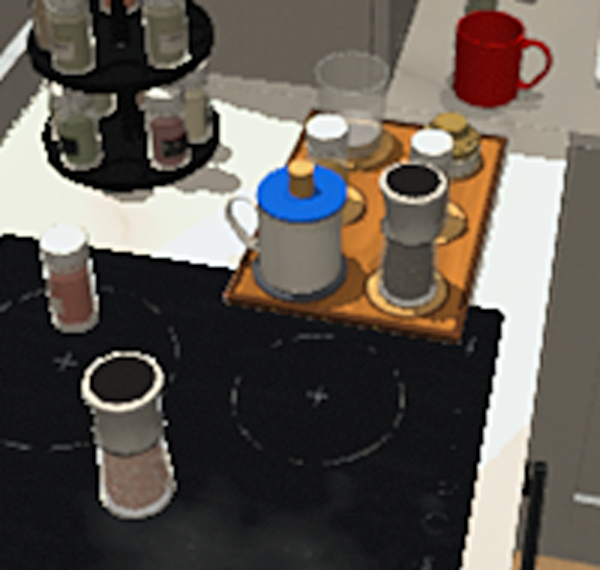

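```bash
python3 -c "
from rig import job
print(job.hand_in())"
```

```text
the job is handed in; nothing more can be done
None
```

I moved both jars, the pepper mill and the timer onto their discs, seated the blue lid on the white mug, and handed the job in at about 33 s. It reported no verdict.

- **Placings:** in the last top view the lid knob, jars and pepper mill were within about 3 mm of where they should be. The timer was 4 to 5 mm off its disc's centre; the limit is 13 mm. Everything looked upright.
- **Left standing:** by eye in the last top and side pictures, the mug, glass and salt mill were where they started. I did not re-measure them. The arm was parked clear of everything.
- **Disagreements:** the timer touched down a few millimetres before I expected, with a brief 51 N at the wrist (limit 120 N), then stood flat. The lid was about 2 mm off my first estimate in y; I corrected that from the wrist camera before gripping it.

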